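# Gauge the sway gap of a shock-mounted unit

### The job

Find the sway gap between the green shock-mounted unit and the rubber buffer of its bump stop: try the gauge leaves in it from above, thinnest first and one thickness at a time, each well down into the gap, and put every leaf that slides in loose back upright in a slot of the rack. Leave the first leaf that binds, pinched between unit and buffer, standing in the gap, pushed down gently until its shoulder sits on the bracket, and let go of it. Never push hard against the stop or the unit, with a leaf or otherwise, and leave the other things on the bench where they lie.

Things in the scene. Friction and masses are not known exactly. Their poses are not given: they have to be found in the camera images.
- buffer: Black rubber buffer of the bump stop, 66 mm wide (x), on a grey upright bracket; rigid, 12 mm thick together. Origin: in the buffer's face, mid-width, level with the bracket's top (136 mm above the table), where a leaf's shoulder comes to rest; the buffer begins 3 mm lower and reaches 55 mm down. x runs along the gap, z up; the face looks to -y, across the gap to the green unit.
- mount: Shock mount, fixed: aluminium base plate 290 x 250 mm on the table, with the bump stop and the suspended green unit it carries. Origin: centre of the plate's underside; axes parallel to the buffer's. The unit is a box 260 (x) x 170 (y) mm; its flat lid lies 2 mm below the bracket's top.
- gap_mouth (a point): The same point as the buffer's origin: the mouth of the gap. The unit's flat wall stands 5.4 to 13.2 mm from it in -y; where is not measured. The unit hangs on rubber and yields in -y, 1 mm for each 2.4 N. A leaf up to about 3.5 mm thicker than the gap wedges it aside when pushed down with up to some 15 N; a much thicker one will not go in. Friction of blade on both walls 0.2 to 0.3.
- rack: Grey gauge rack, fixed block 64 (x) x 204 (y) x 50 mm (z). Origin: centre of its underside. Four equal slots through it, each 33 mm (x) by 21 mm (y), at x = 0 and y = -69, -23, 23 and 69 mm; each holds one leaf hanging by its shoulder on the rack's top, blade thickness along y, in no fixed order.
- leaf8_grip (a point): Centre of the white handle of the 8 mm gauge leaf (one black pip on top): 40 (x) x 30 (y) x 56 mm (z, up), best gripped across x. Below it hangs a blade 24 mm wide (x), 8 mm thick (y), 42 mm long, with a fully round nose. The handle's underside (shoulder) is 28 mm, the nose 70 mm below this point.
- leaf11_grip (a point): Centre of the yellow handle of the 11 mm gauge leaf (two black pips on top): 40 (x) x 30 (y) x 56 mm (z, up), best gripped across x. Below it hangs a blade 24 mm wide (x), 11 mm thick (y), 42 mm long, with a fully round nose. The handle's underside (shoulder) is 28 mm, the nose 70 mm below this point.
- leaf14_grip (a point): Centre of the blue handle of the 14 mm gauge leaf (three black pips on top): 40 (x) x 30 (y) x 56 mm (z, up), best gripped across x. Below it hangs a blade 24 mm wide (x), 14 mm thick (y), 42 mm long, with a fully round nose. The handle's underside (shoulder) is 28 mm, the nose 70 mm below this point.
- leaf17_grip (a point): Centre of the red handle of the 17 mm gauge leaf (four black pips on top): 40 (x) x 30 (y) x 56 mm (z, up), best gripped across x. Below it hangs a blade 24 mm wide (x), 17 mm thick (y), 42 mm long, with a fully round nose. The handle's underside (shoulder) is 28 mm, the nose 70 mm below this point.
- leaf8: The 8 mm gauge leaf itself, acetal, 24 to 36 g (origin at its nose, 70 mm below its handle's centre; same axes).
- leaf11: The 11 mm gauge leaf itself, acetal, 24 to 36 g (origin at its nose, 70 mm below its handle's centre; same axes).
- leaf14: The 14 mm gauge leaf itself, acetal, 24 to 36 g (origin at its nose, 70 mm below its handle's centre; same axes).
- leaf17: The 17 mm gauge leaf itself, acetal, 24 to 36 g (origin at its nose, 70 mm below its handle's centre; same axes).
- meter: yellow handheld multimeter, 165 x 80 x 36 mm, lying; a bystander.
- screwdriver: red-handled screwdriver, lying, about 200 mm long; a bystander.
- spanner: small steel spanner, lying, 130 mm long; a bystander.
- capjar: clear jar with a blue cap, 60 mm across, 75 mm tall; a bystander.
- isolator: spare rubber shock isolator, 34 mm across, 28 mm tall; a bystander.
- tape: orange ring of tape, 90 mm across, 19 mm tall, lying flat; a bystander.
- padbox: small cardboard box, 70 x 50 x 28 mm; a bystander.

How it is judged:
By the outcome, as a careful person would: the job done as asked, in the order asked, and still so for the second after the job is handed in, with the robot touching nothing.
It also fails if it takes over 72 s, if anything falls off the work surface, if the arm or the gripper's body presses on something with over 40 N, if the wrist force passes 120 N, or if a joint passes its speed limit or range.

### The arm

A 6-joint arm with a two-finger parallel gripper is mounted at the origin on the work surface. World frame = base frame: x ahead of the robot, y to its left, z up, the work surface at z = 0. Lengths are in m, angles in rad, forces in N, time in s.
With the tool pointing down it reaches from about 0.35 to 0.85 m from the base axis. Payload 8.1 kg.
Tool frame: the origin (TCP) lies midway between the tips of the shut fingers; the grasp point (between the pads) lies 19 mm behind it (robot.tcp_to_grasp is the distance from the TCP to the grasp point, in m); x points along the fingers, y is the direction in which the jaws open and shut, and the axes are right-handed (so a half turn about x gives the same grasp; the last joint's range is limited). The gripper opens to 93 mm and grips with 3 to 60 N. Pads are 15 mm wide; open, the fingers measure 128 mm over their backs; the gripper's body (75 mm by 188 mm) begins 65 mm behind the grasp point.
Start: joints at [-1.421, 0.13, 1.488, -0, 1.523, -0.085], TCP at [0.14, -0.584, 0.219] pointing down, gripper open.
Joint ranges: [-2.96, 2.96], [-0.89, 2.26], [0.02, 2.5], [-1.34, 4.48], [0, 2.73], [-2.66, 2.66]. Speed limits (rad/s): [2.39, 2.39, 2.79, 3.14, 3.14, 3.14].

### API

Orientations are given as a rotation vector (axis times angle).
In Python, from plant import robot gives the robot as it stands.
- The arm moves only by the tool play_rows, never from a script. Its argument "plan" is a list of rows, each an object with "slide": the shift along the world's x, y, z as a fraction of full scale, a list of three; "roll": the turn about the world's z as a fraction of full scale; "fingers": the gripper command: -1 is shut, 1 is fully open, values between are in proportion. A call has 1 to 20 rows; each row shifts and turns the commanded pose from where the row before left it; what a row does not reach is not made up. Full scale, the value 1, is 30 mm for a shift and 8 degrees for a turn. A row lasts 1/8 s, in which the tool goes at most 62.5 mm and 10.7 degrees, less where a joint would pass 70% of its speed; a pose out of reach is approached as far as the arm can. A call with a number of a shift or a turn outside -1 to 1 is refused whole. A call with a gripper value outside its range is refused whole. The fingers move at their own pace and stop on an object; "squeeze" is the grip in N (left out, the last holds). Time passes only in rows, so rows that do not move let the fingers close. It gives the time, the measured TCP pose, the force and the opening at its end, in the units of the state.
- robot.read_state(): the state, without advancing time (a new reading comes with each control period).
- robot.read_camera(name): name is "scene" or "top"; returns the picture (384x512x3 uint8, red, green, blue); there is no depth.
- robot.get_calibration(name): a dict with "fx", "fy", "cx", "cy" (pixels), "R" (3x3) and "t" (3): a world point X has camera coordinates R X + t. Camera axes: x right, y down, z forward; pixel columns grow to the right and rows downward; lengths in m; the calibration is good to about 2 mm. A picture is of the moment at which its call begins. get_calibration takes no time and is no camera call.
- robot.close_job(): hands the job in, once; it reports no verdict.
Trained networks look in the newest picture that a camera, given by its name, has taken for a name from the list of things; names that differ only in an ending like _2 or _b are one class to them, and where a whole thing is asked for, a point or a joint stands for the part that bears it (a point fixed in the world has none). Each returns a list of dicts, best first, with "p" (0 to 1); they miss things now and then, are a little off and sometimes report something else, mostly with a low value. They report only what shows in the picture. A call takes as long as a camera call.
- robot.boxes_of(camera, target): "extent" ([centre column, centre row, width, height] in pixels, round what is visible of it).
- robot.regions_of(camera, target): "region" (384x512 bool, what is visible of it) and "extent" ([centre column, centre row, width, height] in pixels, round what is visible of it).
- robot.mark_of(camera, target): "point" ([column, row] in pixels: a listed point, or the origin of a listed thing).
The state is a dict: "t": time; "q": joint angles; "dq": joint speeds; "joint_torque": joint torques, N m; "tool_pos": TCP position; "orientation": TCP orientation; "force": force on the tool from outside, world axes, zero at the start; "wrist_torque": the same for the moment, N m; "opening": finger opening in m.
Only numpy, scipy, OpenCV 4.12 (cv2) and the standard library are available. Lean on these libraries where they do the work, as an engineer would, in place of code of your own. Each camera call takes 0.05 s, during which the arm holds its last target.

## Working session

There is one attempt and no reset: what is moved stays moved. The work goes in short steps, Python scripts to look and compute and a tool call to move; the robot and the scene stay as the last step left them, time stands still between calls to the robot, and variables do not carry over. Pictures are saved under pics/ and viewed, and the job is handed in when it is done.

Besides the shell and the picture viewer there is one more tool, called after "Emit:" as name(argument=value, ...), one argument or row to a line, values as JSON. play_rows: Moves the arm, as the interface text tells. Its arguments: {"type":"object","properties":{"plan":{"type":"array","items":{"type":"object","properties":{"slide":{"type":"array","items":{"type":"number","minimum":-1,"maximum":1}},"roll":{"type":"number","minimum":-1,"maximum":1},"fingers":{"type":"number"}}}},"squeeze":{"type":"number"}},"required":["plan"]}

```bash
ls; mkdir -p pics
python3 - <<'E'
from plant import robot
import cv2
for n in("scene","top"):
    im=robot.read_camera(n); cv2.imwrite(f"pics/{n}0.png",im[:,:,::-1])
    c=robot.get_calibration(n); print(n,c)
    for t in("rack","leaf8_grip","leaf11_grip","leaf14_grip","leaf17_grip","gap_mouth","buffer","mount"):
        r=robot.mark_of(n,t); print(t,[(x["point"],round(x["p"],2)) for x in r[:2]])
print(robot.read_state())
E
```

```text
pics
scene {'fx': 388.54028697367454, 'fy': 388.54028697367454, 'cx': 243.8696549247746, 'cy': 191.27329802908645, 'R': array([[ 0.15105802,  0.98845931, -0.01138728],
       [ 0.66008942, -0.1094375 , -0.74317252],
       [-0.73584199,  0.10474555, -0.66900294]]), 't': array([-0.13393924, -0.26952039,  1.39432786])}
rack [([290.2, 197.4], 0.77)]
leaf8_grip [([266.9, 177.2], 0.66), ([281.3, 198.7], 0.46)]
leaf11_grip [([286.0, 173.7], 0.64)]
leaf14_grip [([304.0, 175.0], 0.54)]
leaf17_grip [([318.5, 173.0], 0.73), ([298.7, 178.1], 0.72)]
gap_mouth [([141.8, 194.1], 0.57), ([289.6, 198.6], 0.26)]
buffer [([141.3, 199.9], 0.52)]
mount [([122.6, 236.5], 0.96)]
top {'fx': 371.6058458553614, 'fy': 371.6058458553614, 'cx': 260.8371512176416, 'cy': 189.89372552424507, 'R': array([[ 0.00496453, -0.9999858 ,  0.00193803],
       [-0.99099769, -0.00517918, -0.13377874],
       [ 0.13378688, -0.00125644, -0.99100933]]), 't': array([0.03905352, 0.51523087, 0.97498179])}
rack [([206.5, 210.0], 0.82), ([228.1, 208.1], 0.56)]
leaf8_grip []
leaf11_grip [([209.6, 211.4], 0.65)]
leaf14_grip [([194.7, 
[... 164 characters left out ...]
], 0.98), ([208.1, 251.7], 0.7)]
{'t': 0.9, 'q': array([-1.42141224e+00,  1.30374695e-01,  1.48817786e+00,  7.30939281e-06,
        1.52298775e+00, -8.54045395e-02]), 'dq': array([-2.49288793e-04,  1.36168158e-05, -2.62833084e-04,  1.29966333e-03,
       -1.24688761e-04,  8.94335041e-04]), 'joint_torque': array([-3.80058900e-04, -5.59750986e+01, -4.92065299e+01,  7.66462879e-02,
        2.25355237e-02,  2.02308996e-05]), 'tool_pos': array([ 0.13960749, -0.58355468,  0.21866252]), 'orientation': array([ 2.0968903 ,  0.2472436 , -2.09687136]), 'force': array([ 0.22841341, -0.06154043, -0.72974861]), 'wrist_torque': array([ 0.03835525, -0.00558868, -0.00639661]), 'opening': 0.09298773775242801}
```

Run:
```python
import cv2
a=cv2.imread("pics/top0.png"); b=cv2.imread("pics/scene0.png")
cv2.imwrite("pics/topA.png",cv2.resize(a[110:290,130:420],None,fx=2.75,fy=2.75,interpolation=cv2.INTER_CUBIC))
cv2.imwrite("pics/sceneA.png",cv2.resize(b[100:300,60:360],None,fx=2.66,fy=2.66,interpolation=cv2.INTER_CUBIC))
```

```text
(no output)
```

View pics/topA.png

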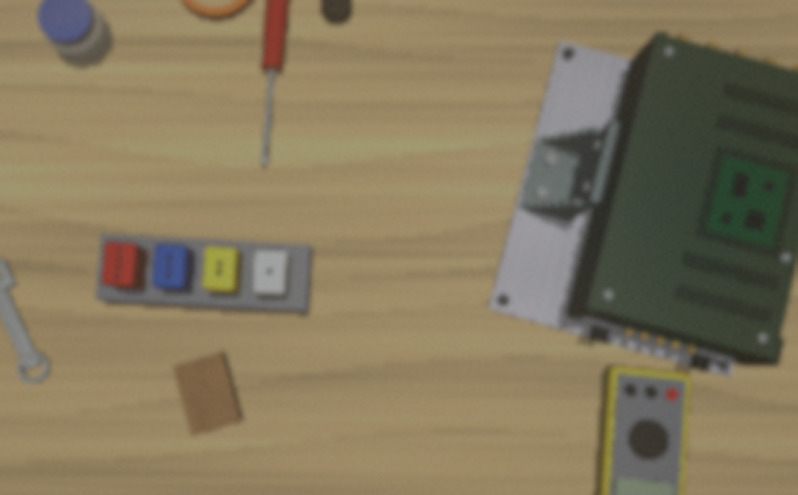

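View pics/sceneA.png

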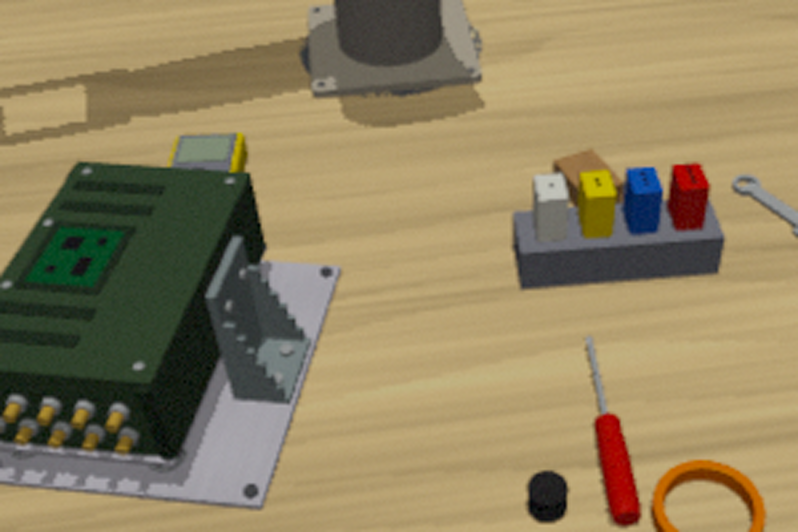

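View pics/top0.png

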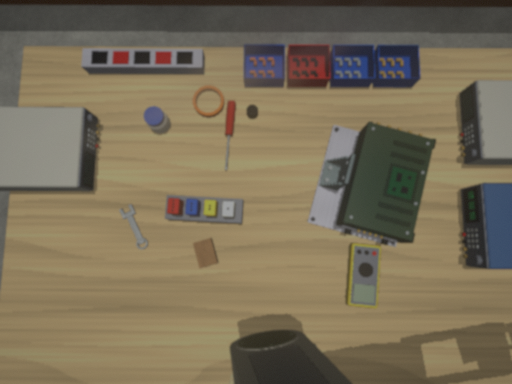

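```bash
cat > h.py <<'E'
import numpy as np,cv2
from plant import robot
from scipy.spatial.transform import Rotation as Rn
def rect(im,cam,z,x0,x1,y0,y1,s=2000):
    "plane z rectified; rows: x decreasing down, cols: y decreasing right; s px/m"
    c=robot.get_calibration(cam);K=np.array([[c['fx'],0,c['cx']],[0,c['fy'],c['cy']],[0,0,1]])
    P=K@np.c_[c['R'][:,0],c['R'][:,1],c['R'][:,2]*z+c['t']]
    # out px(u,v): x=x1-v/s,y=y1-u/s
    A=np.array([[0,-1/s,x1],[-1/s,0,y1],[0,0,1]])
    M=P@A
    return cv2.warpPerspective(im,M,(int((y1-y0)*s),int((x1-x0)*s)),flags=cv2.INTER_CUBIC|cv2.WARP_INVERSE_MAP)
def proj(cam,X):
    c=robot.get_calibration(cam);p=np.atleast_2d(X)@c['R'].T+c['t']
    return np.c_[p[:,0]/p[:,2]*c['fx']+c['cx'],p[:,1]/p[:,2]*c['fy']+c['cy']]
def back(cam,uv,z):
    c=robot.get_calibration(cam);d=c['R'].T@np.array([(uv[0]-c['cx'])/c['fx'],(uv[1]-c['cy'])/c['fy'],1]);o=-c['R'].T@c['t']
    return o+d*(z-o[2])/d[2]
E
python3 - <<'E'
from h import *
a=cv2.imread("pics/top0.png");b=cv2.imread("pics/scene0.png")
st=robot.read_state();print(Rn.from_rotvec(st['orientation']).as_matrix().round(3))
for n,uv in (("white",(228.5,209)),("y",(209.5,207.5)),("b",(192.5,207)),("r",(174.5,206.5))): print(n,back("top",uv,.106))
for n,uv in (("gapT",(354.4,165.2)),): print(n,back("top",uv,.136))
print(back("scene",(141.8,194.1),.136))
print(back("top",(206.5,210),0),back("scene",(290.2,197.4),0))
print(back("top",(363.3,183.6),0),back("scene",(122.6,236.5),0))
E
```

```text
[[ 0.     0.233 -0.973]
 [-0.    -0.973 -0.233]
 [-1.     0.    -0.   ]]
white [0.45666532 0.12253273 0.106     ]
y [0.46018816 0.17020294 0.106     ]
b [0.46122587 0.21282839 0.106     ]
r [0.4622509  0.25796705 0.106     ]
gapT [ 0.56395226 -0.18848863  0.136     ]
[ 0.54116137 -0.18114394  0.136     ]
[0.4623073  0.19292423 0.        ] [0.46600272 0.19357136 0.        ]
[ 0.53910335 -0.24707785  0.        ] [ 0.53768479 -0.25362081  0.        ]
```

Run:
```python
from h import *
a=cv2.imread("pics/top0.png");b=cv2.imread("pics/scene0.png")
o=[]
for im,c in((a,"top"),(b,"scene")):
    r=rect(im,c,.136,.46,.64,-.29,-.12,2200)
    for k in range(0,18): 
        v=int(k*.01*2200); cv2.line(r,(0,v),(6 if k%2 else 14,v),(0,255,255),1)
        if k<17: cv2.line(r,(v,0),(v,6 if k%2 else 14),(0,255,255),1)
    o.append(r)
cv2.imwrite("pics/rect136.png",np.hstack(o))
o=[]
for im,c in((a,"top"),(b,"scene")):
    r=rect(im,c,.05,.40,.53,.07,.31,1600)
    for k in range(0,24): 
        v=int(k*.01*1600); cv2.line(r,(0,v),(6 if k%2 else 14,v),(0,255,255),1);cv2.line(r,(v,0),(v,6 if k%2 else 14),(0,255,255),1)
    o.append(r)
cv2.imwrite("pics/rect50.png",np.hstack(o))
```

```text
(no output)
```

View pics/rect136.png

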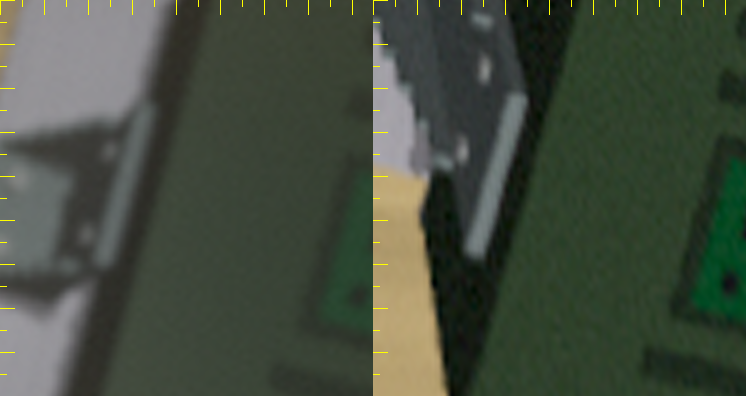

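View pics/rect50.png

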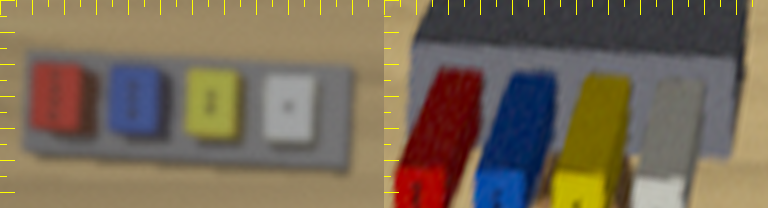

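Run:
```python
from h import *
from scipy.ndimage import map_coordinates
a=cv2.imread("pics/top0.png");b=cv2.imread("pics/scene0.png")
th=np.arctan2(42,165);print(np.degrees(th))
# strip dir in world: from bottom (x small,y larger) to top : image up-right => +x, -y
d=np.array([np.cos(th),-np.sin(th)]);n=np.array([np.sin(th),np.cos(th)]) # n=+y buffer
for im,c,ctr in((a,"top",(.46+.18-184.5/2200,-.12-125/2200)),(b,"scene",(.64-176/2200,-.12-123.5/2200))):
    print(c,ctr)
    s=np.arange(-.022,.0221,.002)
    for t in np.arange(-.03,.0161,.002):
        X=np.array([[*(np.array(ctr)+d*k+n*t),.136] for k in s]);uv=proj(c,X)
        v=[map_coordinates(im[:,:,k].astype(float),[uv[:,1],uv[:,0]],order=1).mean() for k in range(3)]
        print(round(t*1000,1),np.round(v))
    for k in np.arange(-.045,.0451,.003):
        X=np.array([[*(np.array(ctr)+d*k+n*t),.136] for t in (-.002,0,.002)]);uv=proj(c,X)
        print('L',round(k*1000),round(map_coordinates(im[:,:,0].astype(float),[uv[:,1],uv[:,0]],order=1).mean()),end=' ')
    print()
```

```text
14.281095735970823
top (0.5561363636363637, -0.17681818181818182)
-30.0 [57. 70. 61.]
-28.0 [58. 71. 62.]
-26.0 [58. 71. 62.]
-24.0 [58. 71. 63.]
-22.0 [58. 71. 62.]
-20.0 [57. 70. 62.]
-18.0 [55. 67. 60.]
-16.0 [50. 61. 55.]
-14.0 [44. 52. 49.]
-12.0 [40. 47. 46.]
-10.0 [40. 45. 46.]
-8.0 [44. 49. 49.]
-6.0 [57. 61. 59.]
-4.0 [75. 77. 73.]
-2.0 [91. 93. 87.]
0.0 [ 99. 101.  94.]
2.0 [98. 99. 93.]
4.0 [88. 90. 84.]
6.0 [74. 76. 73.]
8.0 [64. 68. 66.]
10.0 [62. 66. 65.]
12.0 [62. 65. 64.]
14.0 [59. 62. 62.]
16.0 [56. 60. 60.]
L -45 51 L -42 52 L -39 67 L -36 86 L -33 95 L -30 98 L -27 98 L -24 97 L -21 97 L -18 97 L -15 97 L -12 96 L -9 97 L -6 96 L -3 95 L 0 95 L 3 95 L 6 95 L 9 96 L 12 95 L 15 96 L 18 95 L 21 95 L 24 96 L 27 95 L 30 97 L 33 95 L 36 91 L 39 83 L 42 76 L 45 75 
scene (0.56, -0.17613636363636365)
-30.0 [43. 65. 47.]
-28.0 [43. 65. 47.]
-26.0 [42. 64. 46.]
-24.0 [43. 64. 46.]
-22.0 [43. 64. 46.]
-20.0 [44. 65. 47.]
-18.0 [43. 64. 46.]
-16.0 [36. 54. 39.]
-14.0 [25. 39. 27.]
-12.0 [17. 28. 20.]
-10.0 [19. 27. 21.]
-8.0 [20. 28. 22.]
-6.0 [34. 38. 34.]
-4.0 [77. 78. 72.]
-2.0 [111. 112. 102.]
0.0 [123. 123. 113.]
2.0 [120. 120. 110.]
4.0 [99. 99. 90.]
6.0 [70. 70. 63.]
8.0 [55. 55. 49.]
10.0 [53. 54. 48.]
12.0 [52. 53. 46.]
14.0 [51. 52. 47.]
16.0 [56. 58. 53.]
L -45 16 L -42 21 L -39 50 L -36 95 L -33 113 L -30 115 L -27 119 L -24 119 L -21 118 L -18 121 L -15 120 L -12 121 L -9 120 L -6 116 L -3 119 L 0 115 L 3 115 L 6 118 L 9 117 L 12 118 L 15 116 L 18 117 L 21 119 L 24 120 L 27 122 L 30 122 L 33 120 L 36 115 L 39 84 L 42 62 L 45 50
```

```bash
cat > fit.py <<'E'
from h import *
from scipy.ndimage import map_coordinates,gaussian_filter
from scipy.optimize import minimize
def score(p,im,c,segs,z):
    R=np.array([[np.cos(p[2]),-np.sin(p[2])],[np.sin(p[2]),np.cos(p[2])]]);s=0
    for (A,B) in segs:
        A=np.array(A);B=np.array(B);t=np.linspace(.05,.95,60)[:,None]
        e=(B-A)/np.linalg.norm(B-A);nn=np.array([-e[1],e[0]])
        P=A+(B-A)*t
        v=[]
        for o in(-.002,.002):
            X=np.c_[(P+nn*o)@R.T+p[:2],np.full(60,z)];uv=proj(c,X)
            v.append(np.array([map_coordinates(im[:,:,k].astype(float),[uv[:,1],uv[:,0]],order=1) for k in range(3)]))
        s+=np.linalg.norm((v[0]-v[1]).mean(1))*np.linalg.norm(B-A)*10
    return -s
def fit(im,c,segs,z,p0):
    best=None
    for dx in(-.004,0,.004):
        for dy in(-.004,0,.004):
            r=minimize(score,[p0[0]+dx,p0[1]+dy,p0[2]],(im,c,segs,z),method="Nelder-Mead",options=dict(initial_simplex=[[p0[0]+dx+a,p0[1]+dy+b,p0[2]+g] for a,b,g in((0,0,0),(.003,0,0),(0,.003,0),(0,0,.02))],xatol=1e-5,fatol=1e-3))
            if best is None or r.fun<best.fun: best=r
    return best
def box(w,h,keep="nsew"):
    w/=2;h/=2;d=dict(n=((-w,h),(w,h)),s=((-w,-h),(w,-h)),e=((w,-h),(w,h)),w=((-w,-h),(-w,h)));return [d[k] for k in keep]
E
python3 - <<'E'
from fit import *
a=cv2.imread("pics/top0.png");b=cv2.imread("pics/scene0.png")
for im,c in((a,"top"),(b,"scene")):
    for k in("nsew","nse","new"):
        r=fit(im,c,box(.064,.204,k),.05,(.463,.193,-.05));print("rack",c,k,r.x[:2].round(4),np.degrees(r.x[2]).round(2),round(r.fun,1))
    r=fit(im,c,box(.26,.17),.134,(.54,-.28,-.249));print("lid",c,r.x[:2].round(4),np.degrees(r.x[2]).round(2),round(r.fun,1))
    for zz in(.106,):
      for nm,p in (("w",(.4567,.1225)),("y",(.46,.17)),("b",(.461,.213)),("r",(.462,.258))):
        r=fit(im,c,box(.04,.03),zz,(*p,-.05));print(nm,c,r.x[:2].round(4),np.degrees(r.x[2]).round(2),round(r.fun,1))
E
```

```text
Traceback (most recent call last):
  File "fit.py", line 20, in fit
    r=minimize(score,[p0[0]+dx,p0[1]+dy,p0[2]],(im,c,segs,z),method="Nelder-Mead",options=dict(initial_simplex=[[p0[0]+dx+a,p0[1]+dy+b,p0[2]+g] for a,b,g in((0,0,0),(.003,0,0),(0,.003,0),(0,0,.02))],xatol=1e-5,fatol=1e-3))
  File "fit.py", line 12, in score
    X=np.c_[(P+nn*o)@R.T+p[:2],np.full(60,z)];uv=proj(c,X)
                                                 ~~~~^^^^^
  File "h.py", line 13, in proj
    c=robot.get_calibration(cam);p=np.atleast_2d(X)@c['R'].T+c['t']
ValueError: time passes only in moves, steps and waits
```

```bash
sed -i 's/robot.get_calibration(cam)/cal(cam)/; /^def rect/i import functools\n@functools.lru_cache(None)\ndef cal(c): return robot.get_calibration(c)' h.py
cat > run.py <<'E'
from fit import *
a=cv2.imread("pics/top0.png");b=cv2.imread("pics/scene0.png")
for im,c in((a,"top"),(b,"scene")):
    for k in("nsew","nse","new"):
        r=fit(im,c,box(.064,.204,k),.05,(.463,.193,-.05));print("rack",c,k,r.x[:2].round(4),np.degrees(r.x[2]).round(2),round(r.fun,1))
    r=fit(im,c,box(.26,.17),.134,(.54,-.28,-.249));print("lid",c,r.x[:2].round(4),np.degrees(r.x[2]).round(2),round(r.fun,1))
    for zz in(.106,):
      for nm,p in (("w",(.4567,.1225)),("y",(.46,.17)),("b",(.461,.213)),("r",(.462,.258))):
        r=fit(im,c,box(.04,.03),zz,(*p,-.05));print(nm,c,r.x[:2].round(4),np.degrees(r.x[2]).round(2),round(r.fun,1))
E
python3 run.py
```

```text
rack top nsew [0.4584 0.1904] -2.64 -145.3
rack top nse [0.4624 0.1901] -3.0 -93.1
rack top new [0.4584 0.1893] -2.59 -122.3
lid top [ 0.529  -0.2736] -15.61 -347.7
w top [0.4585 0.1252] -2.49 -74.5
y top [0.4611 0.171 ] -1.83 -67.9
b top [0.4636 0.2165] -1.57 -46.7
r top [0.4644 0.2623] -4.24 -55.7
rack scene nsew [0.4669 0.1903] -2.93 -201.8
rack scene nse [0.4669 0.1902] -2.97 -189.5
rack scene new [0.467  0.1929] -2.79 -170.4
lid scene [ 0.5343 -0.273 ] -15.52 -587.5
w scene [0.4651 0.1249] -2.25 -131.6
y scene [0.4677 0.1703] -2.54 -105.0
b scene [0.4701 0.2146] -5.67 -139.0
r scene [0.4723 0.2601] -4.4 -125.8
```

```bash
cat > run2.py <<'E'
from fit import *
a=cv2.imread("pics/top0.png");b=cv2.imread("pics/scene0.png")
for im,c in((a,"top"),(b,"scene")):
    for w in(.076,.079):
        r=fit(im,c,box(w,.0095),.136,(.558,-.1765,-.26));print("br",c,r.x[:2].round(4),np.degrees(r.x[2]).round(2),round(r.fun,1))
    for k in ("nsew","n","ns","new"):
        r=fit(im,c,box(.26,.17,k),.134,(.532,-.2735,-.27));print("lid",k,c,r.x[:2].round(4),np.degrees(r.x[2]).round(2),round(r.fun,1))
    r=fit(im,c,box(.29,.25,"n"),.006,(.539,-.25,-.26));print("plate",c,r.x[:2].round(4),np.degrees(r.x[2]).round(2))
E
python3 run2.py
```

```text
br top [ 0.5554 -0.1766] -16.3 -75.4
br top [ 0.5557 -0.1767] -16.31 -76.5
lid nsew top [ 0.529  -0.2736] -15.61 -347.7
lid n top [ 0.5187 -0.2552] -16.14 -111.1
lid ns top [ 0.5177 -0.2704] -15.24 -225.3
lid new top [ 0.5328 -0.2601] -16.02 -221.6
plate top [ 0.5361 -0.2452] -15.41
br scene [ 0.5606 -0.176 ] -15.77 -182.2
br scene [ 0.5598 -0.1757] -15.79 -186.2
lid nsew scene [ 0.5343 -0.273 ] -15.52 -587.5
lid n scene [ 0.5271 -0.2606] -14.74 -137.9
lid ns scene [ 0.5403 -0.2746] -15.61 -406.4
lid new scene [ 0.537  -0.2636] -15.44 -317.5
plate scene [ 0.5442 -0.2433] -15.59
```

Emit:
play_rows(
  plan=[
    {"slide": [0.6,1,0],"roll": 0.46,"fingers": 1},
    {"slide": [0.6,1,0],"roll": 0.46,"fingers": 1},
    {"slide": [0.6,1,0],"roll": 0.46,"fingers": 1},
    {"slide": [0.6,1,0],"roll": 0.46,"fingers": 1},
    {"slide": [0.6,1,0],"roll": 0.46,"fingers": 1},
    {"slide": [0.6,1,0],"roll": 0.46,"fingers": 1},
    {"slide": [0.6,1,0],"roll": 0.46,"fingers": 1},
    {"slide": [0.6,1,0],"roll": 0.46,"fingers": 1},
    {"slide": [0.6,1,0],"roll": 0.46,"fingers": 1},
    {"slide": [0.6,1,0],"roll": 0.46,"fingers": 1},
    {"slide": [0.5,1,0],"roll": 0.46,"fingers": 1},
    {"slide": [0.5,1,0],"roll": 0.46,"fingers": 1},
    {"slide": [0.5,1,0],"roll": 0.46,"fingers": 1},
    {"slide": [0.5,1,0],"roll": 0.46,"fingers": 1},
    {"slide": [0.5,1,0],"roll": 0.46,"fingers": 1},
    {"slide": [0.5,1,0],"roll": 0.46,"fingers": 1},
    {"slide": [0.5,1,0],"roll": 0.46,"fingers": 1},
    {"slide": [0.5,1,0],"roll": 0.46,"fingers": 1},
    {"slide": [0.5,1,0],"roll": 0.46,"fingers": 1},
    {"slide": [0.24,1,0],"roll": 0.46,"fingers": 1},
  ],
  squeeze=20,
)

```text
t: 3.4
tool_pos: [0.4623, 0.0175, 0.2187]
orientation: [1.245, 1.185, -1.245]
force: [-0.1, 0.5, 0.4]
opening: 0.0927
```

Emit:
play_rows(
  plan=[
    {"slide": [0,0.9,0],"fingers": 1},
    {"slide": [0,0.9,-0.3],"fingers": 1},
    {"slide": [0,0.9,-0.7],"fingers": 1},
    {"slide": [0,0.85,-0.7],"fingers": 1},
    {"slide": [0,0,-0.6],"fingers": 1},
    {"slide": [0,0,0],"fingers": 1},
  ],
)

```text
$.plan[0]: bad value
```

Run:
```python
from h import *
for n in("scene","top"):
    im=robot.read_camera(n); cv2.imwrite(f"pics/{n}1.png",im[:,:,::-1])
s=robot.read_state();print(s['tool_pos'],Rn.from_rotvec(s['orientation']).as_matrix().round(3))
a=cv2.imread("pics/scene1.png")[60:250,190:400];cv2.imwrite("pics/s1.png",cv2.resize(a,None,fx=3,fy=3,interpolation=cv2.INTER_CUBIC))
a=cv2.imread("pics/top1.png")[130:280,130:300];cv2.imwrite("pics/t1.png",cv2.resize(a,None,fx=3,fy=3,interpolation=cv2.INTER_CUBIC))
```

```text
[0.46214765 0.01874038 0.2186586 ] [[ 0.     0.999 -0.047]
 [ 0.001 -0.047 -0.999]
 [-1.     0.    -0.001]]
```

View pics/s1.png

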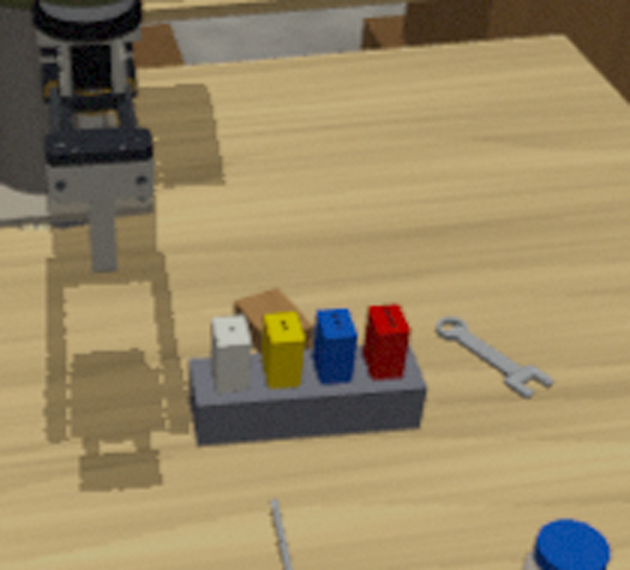

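View pics/t1.png

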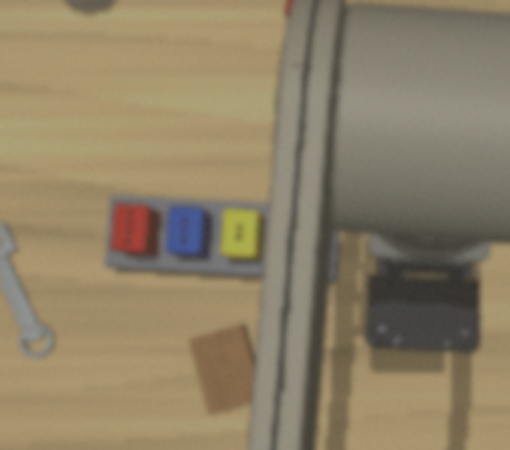

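Emit:
play_rows(
  plan=[
    {"slide": [0,0.9,0],"roll": 0,"fingers": 1},
    {"slide": [0,0.9,-0.3],"roll": 0,"fingers": 1},
    {"slide": [0,0.9,-0.7],"roll": 0,"fingers": 1},
    {"slide": [0,0.85,-0.7],"roll": 0,"fingers": 1},
    {"slide": [0,0,-0.6],"roll": 0,"fingers": 1},
    {"slide": [0,0,0],"roll": 0,"fingers": 1},
  ],
)

```text
t: 4.25
tool_pos: [0.4606, 0.1219, 0.148]
orientation: [1.245, 1.186, -1.25]
force: [-0.5, -0.9, -0.1]
opening: 0.0928
```

Run:
```python
from h import *
for n in("scene",):
    im=robot.read_camera(n); cv2.imwrite(f"pics/{n}2.png",im[:,:,::-1])
s=robot.read_state();print(s['tool_pos'],Rn.from_rotvec(s['orientation']).as_matrix().round(3))
a=cv2.imread("pics/scene2.png")[90:230,220:360];cv2.imwrite("pics/s2.png",cv2.resize(a,None,fx=4,fy=4,interpolation=cv2.INTER_CUBIC))
```

```text
[0.46146716 0.12186853 0.14927241] [[-0.001  0.999 -0.052]
 [-0.001 -0.052 -0.999]
 [-1.    -0.001  0.001]]
```

View pics/s2.png

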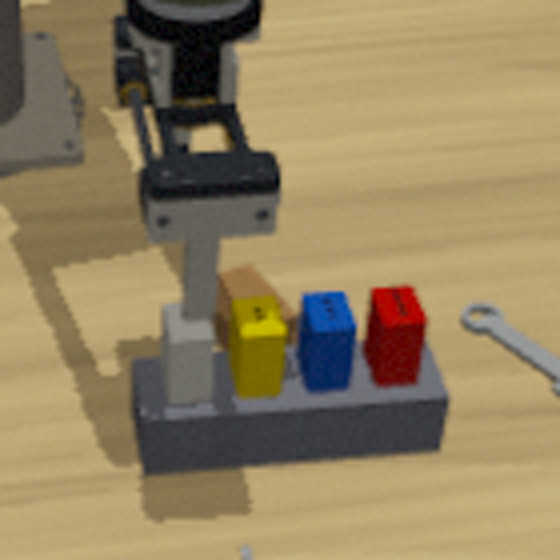

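Run:
```python
from h import *
for x in(.5085,.4145,.4615): print(proj("scene",[[x,.1219,.149],[x,.1219,.190]]))
print(proj("scene",[[.4618,.125,.106],[.4818,.125,.106],[.4818,.125,.05],[.4618,.122,.106]]))
```

```text
[[269.54514744 167.15164749]
 [270.1223711  153.35130865]]
[[262.26965777 144.76573058]
 [262.60124919 131.3146624 ]]
[[265.77741009 155.55871573]
 [266.22350928 141.92776843]]
[[266.54588133 168.99572768]
 [268.08111414 173.88542056]
 [267.43439316 190.38616948]
 [265.3966789  169.11672782]]
```

Emit:
play_rows(
  plan=[
    {"slide": [-0.03,0,-0.9],"roll": 0,"fingers": 1},
    {"slide": [0,0,-0.9],"roll": 0,"fingers": 1},
    {"slide": [0,0,-0.7],"roll": 0,"fingers": 0.4},
    {"slide": [0,0,-0.4],"roll": 0,"fingers": 0.2},
    {"slide": [0,0,0],"roll": 0,"fingers": -1},
    {"slide": [0,0,0],"roll": 0,"fingers": -1},
    {"slide": [0,0,0],"roll": 0,"fingers": -1},
    {"slide": [0,0,0],"roll": 0,"fingers": -1},
  ],
  squeeze=20,
)

```text
t: 5.3
tool_pos: [0.4614, 0.1231, 0.0634]
orientation: [1.248, 1.184, -1.246]
force: [-0.9, -0.3, 3.9]
opening: 0.0399
```

Emit:
play_rows(
  plan=[
    {"slide": [0,0,0.6],"roll": 0,"fingers": -1},
    {"slide": [0,0,1],"roll": 0,"fingers": -1},
    {"slide": [0,0,1],"roll": 0,"fingers": -1},
    {"slide": [0,0,1],"roll": 0,"fingers": -1},
    {"slide": [0.2,-0.6,1],"roll": -0.1,"fingers": -1},
    {"slide": [0.3,-1,0.8],"roll": -0.2,"fingers": -1},
    {"slide": [0.3,-1,0],"roll": -0.2,"fingers": -1},
    {"slide": [0.3,-1,0],"roll": -0.2,"fingers": -1},
    {"slide": [0.3,-1,0],"roll": -0.2,"fingers": -1},
    {"slide": [0.3,-1,0],"roll": -0.2,"fingers": -1},
    {"slide": [0.3,-1,0],"roll": -0.2,"fingers": -1},
    {"slide": [0.3,-1,0],"roll": -0.2,"fingers": -1},
    {"slide": [0.3,-1,0],"roll": -0.2,"fingers": -1},
    {"slide": [0.3,-1,0],"roll": -0.1,"fingers": -1},
    {"slide": [0.2,-1,0],"roll": 0,"fingers": -1},
    {"slide": [0.23,-0.77,0],"roll": 0,"fingers": -1},
    {"slide": [0,0,0],"roll": 0,"fingers": -1},
    {"slide": [0,0,0],"roll": 0,"fingers": -1},
  ],
)

```text
t: 7.55
tool_pos: [0.5608, -0.2175, 0.2253]
orientation: [1.429, 1.05, -1.428]
force: [0.7, -0.3, 0.3]
opening: 0.0398
```

```bash
cat > look.py <<'E'
import sys
from h import *
k=sys.argv[1]
for n in("scene","top"):
    im=robot.read_camera(n); cv2.imwrite(f"pics/{n}{k}.png",im[:,:,::-1])
s=robot.read_state();M=Rn.from_rotvec(s['orientation']).as_matrix()
print(s['tool_pos'].round(4),'yaw',np.degrees(np.arctan2(M[1,1],M[0,1])).round(2),s['force'].round(2),s['opening'])
a=cv2.imread(f"pics/scene{k}.png")[80:280,60:260];cv2.imwrite(f"pics/s{k}.png",cv2.resize(a,None,fx=3,fy=3,interpolation=cv2.INTER_CUBIC))
E
python3 look.py 3
```

```text
[ 0.5608 -0.2172  0.2251] yaw -17.3 [ 0.2   0.11 -0.65] 0.03991343784692196
```

View pics/s3.png

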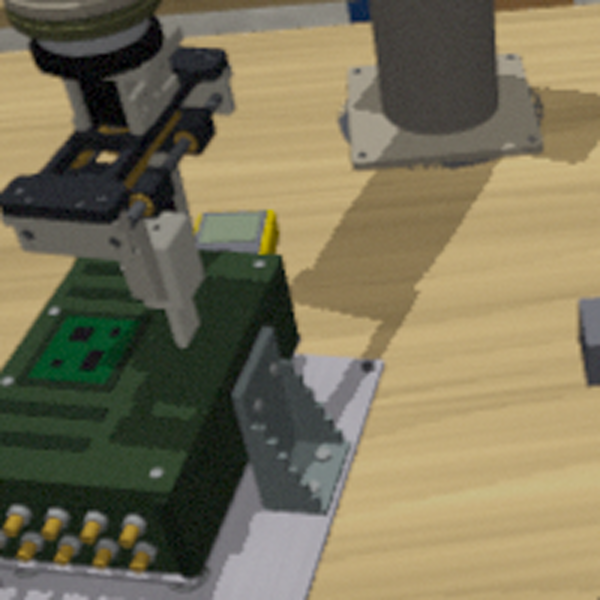

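Emit:
play_rows(
  plan=[
    {"slide": [-0.14,0.5,0],"roll": 0.1,"fingers": -1},
    {"slide": [-0.14,0.48,0],"roll": 0.11,"fingers": -1},
    {"slide": [0,0,-0.5],"roll": 0,"fingers": -1},
    {"slide": [0,0,-0.3],"roll": 0,"fingers": -1},
    {"slide": [0,0,0],"roll": 0,"fingers": -1},
    {"slide": [0,0,0],"roll": 0,"fingers": -1},
  ],
)

```text
t: 8.4
tool_pos: [0.5524, -0.1891, 0.2005]
orientation: [1.408, 1.067, -1.408]
force: [-0.1, -1.0, 0.3]
opening: 0.0399
```

```bash
python3 look.py 4
python3 - <<'E'
import cv2
a=cv2.imread("pics/scene4.png")[140:230,95:185];cv2.imwrite("pics/s4z.png",cv2.resize(a,None,fx=7,fy=6.5,interpolation=cv2.INTER_CUBIC))
a=cv2.imread("pics/top4.png")[110:230,290:420];cv2.imwrite("pics/t4z.png",cv2.resize(a,None,fx=4,fy=4,interpolation=cv2.INTER_CUBIC))
E
```

```text
[ 0.5526 -0.1891  0.201 ] yaw -15.69 [ 0.23 -0.42 -0.31] 0.040003865951160344
```

View pics/s4z.png

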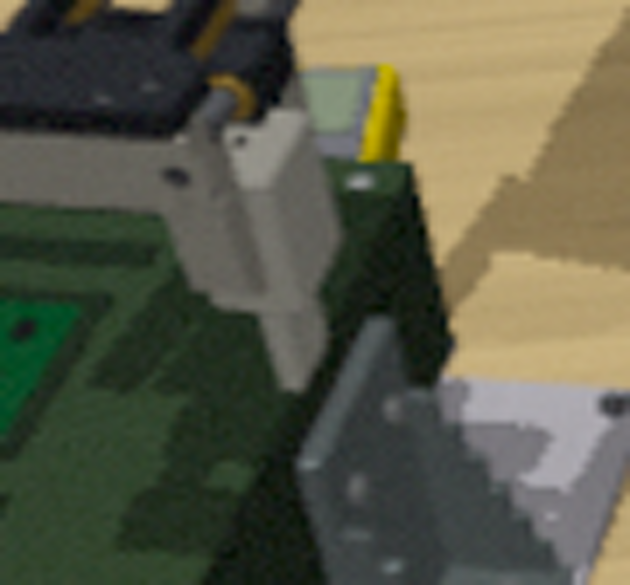

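View pics/t4z.png

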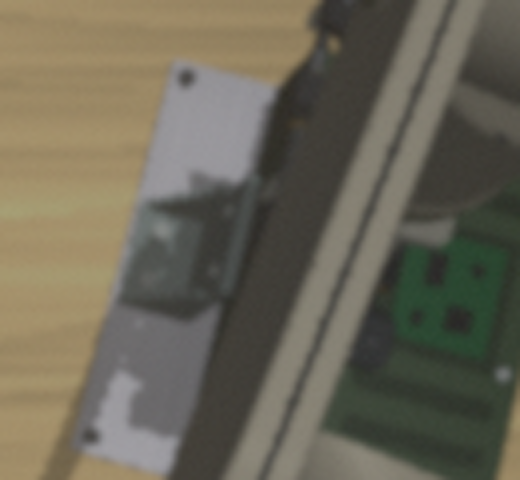

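Run:
```python
from h import *
e=np.array([.9632,-.2689]);n=np.array([.2689,.9632])
c=np.array([.5526,-.1891])
def W(x,y,z): return [*(c+e*x+n*y),z]
pts=[W(.012,0,.1456),W(.012,.004,.15),W(.012,-.004,.15),W(-.012,.004,.15)]
uv=proj("scene",pts)
print(uv, (uv-[95,140])*[7,6.5])
```

```text
[[135.42856208 198.36029606]
 [136.78247427 197.03809234]
 [133.28741821 196.77206077]
 [140.22511192 189.84040474]] [[282.99993459 379.34192441]
 [292.47731987 370.7476002 ]
 [268.01192747 369.018395  ]
 [316.57578344 323.96263084]]
```

Run:
```python
from h import *
e=np.array([.9632,-.2689]);n=np.array([.2689,.9632])
br=np.array([.5602,-.1758])
for uv in((136.4,200.3),(136.9,200.2),(136,200)):
    p=back("scene",uv,.1456)[:2]; print(p,(p-br)@e-.012,(p-br)@n)
im=cv2.imread("pics/scene4.png")
```

```text
[ 0.57091793 -0.18986078] 0.0021044525424091885 -0.010661290809760835
[ 0.57077    -0.18878427] 0.0016724904254266145 -0.009664174578587051
[ 0.56978703 -0.19078694] 0.0012642109768180813 -0.011857467132519667
```

Emit:
play_rows(
  plan=[
    {"slide": [0,0,-0.15],"roll": 0,"fingers": -1},
    {"slide": [0,0,-0.13],"roll": 0,"fingers": -1},
    {"slide": [0,0,-0.1],"roll": 0,"fingers": -1},
    {"slide": [0,0,0],"roll": 0,"fingers": -1},
  ],
)

```text
t: 9.0
tool_pos: [0.5522, -0.1886, 0.1887]
orientation: [1.408, 1.068, -1.408]
force: [0.0, -0.0, 0.9]
opening: 0.0396
```

Emit:
play_rows(
  plan=[
    {"slide": [0,0,-0.07],"roll": 0,"fingers": -1},
    {"slide": [0,0,-0.07],"roll": 0,"fingers": -1},
    {"slide": [0,0,0],"roll": 0,"fingers": -1},
  ],
)

```text
t: 9.38
tool_pos: [0.5524, -0.1893, 0.1851]
orientation: [1.407, 1.066, -1.408]
force: [-1.6, -2.5, 0.0]
opening: 0.04
```

Emit:
play_rows(
  plan=[
    {"slide": [-0.01,-0.03,0],"roll": 0,"fingers": -1},
    {"slide": [0,0,0],"roll": 0,"fingers": -1},
  ],
)

```text
t: 9.62
tool_pos: [0.5521, -0.1895, 0.185]
orientation: [1.408, 1.068, -1.408]
force: [-1.0, -0.6, 0.2]
opening: 0.0399
```

```bash
cat > f.py <<'E'
from h import *
n=np.array([.2689,.9632,0]);e=np.array([.9632,-.2689,0]);v=[]
for i in range(6):
    robot.read_camera("scene");s=robot.read_state();v.append([s['force']@e,s['force']@n,s['force'][2]]);
v=np.array(v)
print('e,n,z',v.mean(0).round(2),v.std(0).round(2),s['tool_pos'].round(4),'n-pos',(s['tool_pos']@n*1000).round(2),'tau',s['wrist_torque'].round(3),'t',s['t'])
E
python3 f.py
```

```text
e,n,z [-0.34 -0.98 -0.  ] [0.43 0.66 0.25] [ 0.5521 -0.1895  0.185 ] n-pos -34.11 tau [-0.308 -0.007  0.019] t 9.925
```

Emit:
play_rows(
  plan=[
    {"slide": [-0.005,-0.02,-0.1],"roll": 0,"fingers": -1},
    {"slide": [0,0,-0.1],"roll": 0,"fingers": -1},
    {"slide": [0,0,0],"roll": 0,"fingers": -1},
  ],
)

```text
t: 10.3
tool_pos: [0.5517, -0.19, 0.1784]
orientation: [1.408, 1.068, -1.408]
force: [-0.7, 0.6, -0.5]
opening: 0.0399
```

```bash
python3 f.py
```

```text
e,n,z [ 0.01 -0.39 -0.26] [0.52 0.55 0.59] [ 0.552  -0.1903  0.1792] n-pos -34.81 tau [-0.04  -0.043  0.012] t 10.6
```

Emit:
play_rows(
  plan=[
    {"slide": [0,0,-0.15],"roll": 0,"fingers": -1},
    {"slide": [0,0,-0.15],"roll": 0,"fingers": -1},
    {"slide": [0,0,-0.15],"roll": 0,"fingers": -1},
    {"slide": [0,0,-0.15],"roll": 0,"fingers": -1},
    {"slide": [0,0,0],"roll": 0,"fingers": -1},
  ],
)

```text
t: 11.22
tool_pos: [0.5516, -0.1901, 0.1603]
orientation: [1.408, 1.068, -1.408]
force: [1.2, -0.4, 0.1]
opening: 0.0397
```

```bash
python3 f.py
```

```text
e,n,z [ 0.23  0.12 -0.15] [0.63 0.34 0.45] [ 0.5521 -0.1903  0.1613] n-pos -34.83 tau [-0.095 -0.056  0.05 ] t 11.525
```

Emit:
play_rows(
  plan=[
    {"slide": [-0.01,-0.03,-0.1],"roll": 0,"fingers": -1},
    {"slide": [0,0,0],"roll": 0,"fingers": -1},
  ],
)

```text
t: 11.78
tool_pos: [0.5516, -0.1909, 0.1577]
orientation: [1.408, 1.068, -1.408]
force: [0.9, 1.2, -0.9]
opening: 0.04
```

```bash
python3 f.py
```

```text
e,n,z [-0.08  1.88 -0.55] [0.51 0.46 0.26] [ 0.5516 -0.191   0.158 ] n-pos -35.67 tau [ 0.332 -0.138  0.008] t 12.075
```

Emit:
play_rows(
  plan=[
    {"slide": [0.014,0.05,0],"roll": 0,"fingers": -1},
    {"slide": [0,0,0],"roll": 0,"fingers": -1},
  ],
)

```text
t: 12.32
tool_pos: [0.5521, -0.1898, 0.1582]
orientation: [1.408, 1.067, -1.408]
force: [-0.0, -0.0, -0.4]
opening: 0.0401
```

```bash
python3 f.py
```

```text
e,n,z [ 0.11  0.23 -0.09] [0.69 0.36 0.56] [ 0.5521 -0.1897  0.1581] n-pos -34.3 tau [-0.08   0.003 -0.034] t 12.625
```

Emit:
play_rows(
  plan=[
    {"slide": [0.008,0.028,0],"roll": 0,"fingers": -1},
    {"slide": [0,0,0],"roll": 0,"fingers": -1},
  ],
)

```text
t: 12.88
tool_pos: [0.5521, -0.1895, 0.1581]
orientation: [1.407, 1.066, -1.409]
force: [-1.1, -5.7, -0.8]
opening: 0.0397
```

```bash
python3 f.py
```

```text
e,n,z [ 0.21 -5.54 -0.17] [0.66 0.36 0.46] [ 0.5521 -0.1895  0.1581] n-pos -34.11 tau [-1.153  0.233  0.06 ] t 13.175
```

Emit:
play_rows(
  plan=[
    {"slide": [-0.004,-0.013,0.4],"roll": 0,"fingers": -1},
    {"slide": [0,0,1],"roll": 0,"fingers": -1},
    {"slide": [0,0,1],"roll": 0,"fingers": -1},
    {"slide": [-0.29,1,0.1],"roll": 0.16,"fingers": -1},
    {"slide": [-0.29,1,0],"roll": 0.16,"fingers": -1},
    {"slide": [-0.29,1,0],"roll": 0.16,"fingers": -1},
    {"slide": [-0.29,1,0],"roll": 0.16,"fingers": -1},
    {"slide": [-0.29,1,0],"roll": 0.16,"fingers": -1},
    {"slide": [-0.29,1,0],"roll": 0.16,"fingers": -1},
    {"slide": [-0.29,1,0],"roll": 0.16,"fingers": -1},
    {"slide": [-0.29,1,0],"roll": 0.16,"fingers": -1},
    {"slide": [-0.29,1,0],"roll": 0.16,"fingers": -1},
    {"slide": [-0.29,1,-0.5],"roll": 0.16,"fingers": -1},
    {"slide": [-0.12,0.43,-0.9],"roll": 0,"fingers": -1},
    {"slide": [0,0,-0.9],"roll": 0,"fingers": -1},
    {"slide": [0,0,-0.9],"roll": 0,"fingers": -1},
    {"slide": [0,0,0],"roll": 0,"fingers": -1},
    {"slide": [0,0,0],"roll": 0,"fingers": -1},
  ],
)

```text
t: 15.42
tool_pos: [0.4622, 0.1241, 0.1384]
orientation: [1.247, 1.185, -1.245]
force: [1.0, -0.0, 0.5]
opening: 0.0399
```

Emit:
play_rows(
  plan=[
    {"slide": [-0.02,-0.03,-0.8],"roll": 0,"fingers": -1},
    {"slide": [0,0,-0.8],"roll": 0,"fingers": -1},
    {"slide": [0,0,-0.5],"roll": 0,"fingers": -1},
    {"slide": [0,0,-0.33],"roll": 0,"fingers": -1},
    {"slide": [0,0,0],"roll": 0,"fingers": -1},
  ],
)

```text
t: 16.05
tool_pos: [0.4612, 0.1229, 0.0643]
orientation: [1.246, 1.185, -1.246]
force: [0.5, 0.2, -0.4]
opening: 0.0401
```

Emit:
play_rows(
  plan=[
    {"slide": [0,0,0],"roll": 0,"fingers": 0.0},
    {"slide": [0,0,0],"roll": 0,"fingers": 0.5},
    {"slide": [0,0,0],"roll": 0,"fingers": 0.5},
    {"slide": [0,0,0.8],"roll": 0,"fingers": 0.6},
    {"slide": [0,0,1],"roll": 0,"fingers": 0.6},
    {"slide": [0,0,1],"roll": 0,"fingers": 0.6},
    {"slide": [0.04,0.75,0.5],"roll": 0,"fingers": 0.6},
    {"slide": [0.04,0.75,0],"roll": 0,"fingers": 0.6},
    {"slide": [0,0,0],"roll": 0,"fingers": 0.6},
  ],
)

```text
t: 17.18
tool_pos: [0.4635, 0.1688, 0.1635]
orientation: [1.245, 1.186, -1.244]
force: [-0.1, 0.2, -0.9]
opening: 0.0741
```

```bash
python3 look.py 5
python3 - <<'E'
import cv2
a=cv2.imread("pics/scene5.png")[90:230,220:360];cv2.imwrite("pics/s5z.png",cv2.resize(a,None,fx=4,fy=4,interpolation=cv2.INTER_CUBIC))
E
```

```text
[0.4632 0.1675 0.1629] yaw -2.83 [ 0.16 -0.18 -0.66] 0.07440856950014504
```

View pics/s5z.png

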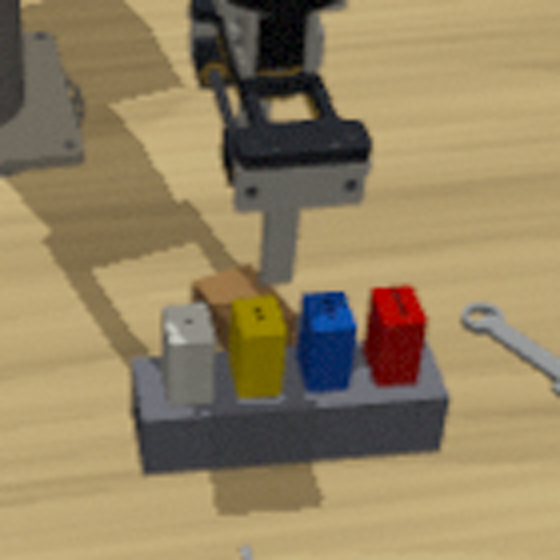

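Run:
```python
from h import *
from fit import *
# finger columns predicted: near finger at 37+? mm
for p,o,z in(((.4614,.1219),.047,.155),((.4632,.1675),.0375,.17)):
    uv=proj("scene",[[p[0]+o,p[1]-.05*o,z]]);print("finger pred zoom",(uv-[220,90])*4)
im=cv2.imread("pics/scene5.png")
for nm,p in (("w",(.4651,.1249)),("y",(.4677,.1703)),("b",(.4701,.2146)),("r",(.4723,.2601))):
    r=fit(im,"scene",box(.04,.03),.106,(*p,-.05));print(nm,r.x[:2].round(4),np.degrees(r.x[2]).round(2))
    uv=proj("scene",[[p[0]-.005+.02,p[1]-.001,.078]]);print((uv-[220,90])*4)
```

```text
finger pred zoom [[194.61801329 301.03231445]]
finger pred zoom [[268.48821273 265.51520729]]
w [0.4679 0.1247] -3.87
[[188.81340517 367.64761703]]
y [0.4682 0.17  ] -1.47
[[258.57608316 362.72264618]]
b [0.47   0.2145] -5.97
[[326.21402124 357.8090115 ]]
r [0.4723 0.2601] -5.1
[[395.16419648 352.53247446]]
```

Emit:
play_rows(
  plan=[
    {"slide": [0,-0.01,-0.9],"roll": 0,"fingers": 0.6},
    {"slide": [0,0,-0.9],"roll": 0,"fingers": 0.6},
    {"slide": [0,0,-0.9],"roll": 0,"fingers": 0.5},
    {"slide": [0,0,-0.65],"roll": 0,"fingers": 0.3},
    {"slide": [0,0,0],"roll": 0,"fingers": -1},
    {"slide": [0,0,0],"roll": 0,"fingers": -1},
    {"slide": [0,0,0],"roll": 0,"fingers": -1},
    {"slide": [0,0,0],"roll": 0,"fingers": -1},
  ],
)

```text
t: 18.27
tool_pos: [0.4643, 0.1676, 0.0638]
orientation: [1.247, 1.184, -1.244]
force: [-0.5, -0.7, 3.4]
opening: 0.04
```

```bash
python3 f.py
```

```text
e,n,z [-0.36 -1.51  6.06] [0.58 0.39 0.42] [0.4643 0.1676 0.0638] n-pos 286.27 tau [-0.282  0.095 -0.017] t 18.575
```

Emit:
play_rows(
  plan=[
    {"slide": [0,0,0.5],"roll": 0,"fingers": -1},
    {"slide": [0,0,1],"roll": 0,"fingers": -1},
    {"slide": [0,0,1],"roll": 0,"fingers": -1},
    {"slide": [0,0,1],"roll": 0,"fingers": -1},
    {"slide": [0.24,-0.99,1],"roll": -0.133,"fingers": -1},
    {"slide": [0.24,-0.99,1],"roll": -0.133,"fingers": -1},
    {"slide": [0.24,-0.99,0],"roll": -0.133,"fingers": -1},
    {"slide": [0.24,-0.99,0],"roll": -0.133,"fingers": -1},
    {"slide": [0.24,-0.99,0],"roll": -0.133,"fingers": -1},
    {"slide": [0.24,-0.99,0],"roll": -0.133,"fingers": -1},
    {"slide": [0.24,-0.99,0],"roll": -0.133,"fingers": -1},
    {"slide": [0.24,-0.99,0],"roll": -0.133,"fingers": -1},
    {"slide": [0.24,-0.99,0],"roll": -0.133,"fingers": -1},
    {"slide": [0.24,-0.99,0],"roll": -0.133,"fingers": -1},
    {"slide": [0.24,-0.99,0],"roll": -0.133,"fingers": -1},
    {"slide": [0.27,-0.99,0],"roll": -0.133,"fingers": -1},
    {"slide": [0,-0.03,0],"roll": 0,"fingers": -1},
    {"slide": [0,0,0],"roll": 0,"fingers": -1},
  ],
)

```text
t: 20.82
tool_pos: [0.5506, -0.1893, 0.228]
orientation: [1.408, 1.068, -1.407]
force: [-0.2, -0.5, 0.4]
opening: 0.04
```

```bash
python3 f.py; python3 look.py 6
python3 - <<'E'
import cv2
a=cv2.imread("pics/scene6.png")[140:230,95:185];cv2.imwrite("pics/s6z.png",cv2.resize(a,None,fx=7,fy=6.5,interpolation=cv2.INTER_CUBIC))
E
```

```text
e,n,z [-0.16  0.17 -0.59] [0.79 0.55 0.36] [ 0.5507 -0.1891  0.2278] n-pos -34.04 tau [-0.094 -0.055 -0.055] t 21.125
[ 0.5507 -0.1894  0.2277] yaw -15.6 [-0.35 -0.53 -0.9 ] 0.03980031931586876
```

View pics/s6z.png

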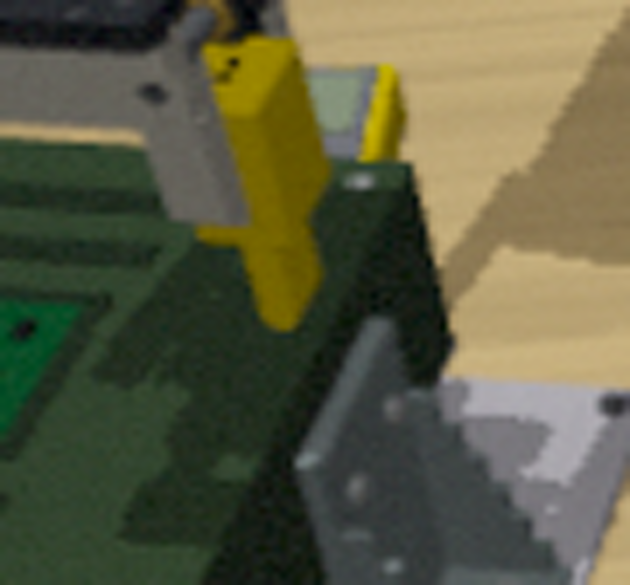

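Run:
```python
from h import *
e=np.array([.9632,-.2689]);n=np.array([.2689,.9632])
c=np.array([.5507,-.1892])
def W(x,y,z): return [*(c+e*x+n*y),z]
uv=proj("scene",[W(.012,0,.1719),W(.012,.001,.1719)])
print((uv-[95,140])*[7,6.5])
```

```text
[[266.2433602  318.12456337]
 [269.34826217 318.33819256]]
```

Emit:
play_rows(
  plan=[
    {"slide": [-0.03,-0.1,-0.4],"roll": 0,"fingers": -1},
    {"slide": [0,0,-0.43],"roll": 0,"fingers": -1},
    {"slide": [0,0,0],"roll": 0,"fingers": -1},
    {"slide": [0,0,0],"roll": 0,"fingers": -1},
  ],
)

```text
t: 21.72
tool_pos: [0.5497, -0.1928, 0.2025]
orientation: [1.407, 1.068, -1.408]
force: [0.3, -0.4, -0.0]
opening: 0.0399
```

```bash
python3 look.py 7
python3 - <<'E'
from h import *
import cv2
a=cv2.imread("pics/scene7.png")[140:230,95:185];a=cv2.resize(a,None,fx=7,fy=6.5,interpolation=cv2.INTER_CUBIC)
b=cv2.imread("pics/scene4.png")[140:230,95:185];b=cv2.resize(b,None,fx=7,fy=6.5,interpolation=cv2.INTER_CUBIC)
cv2.imwrite("pics/s7z.png",np.hstack([b[200:500,150:500],a[200:500,150:500]]))
E
```

```text
[ 0.5501 -0.1929  0.2032] yaw -15.64 [ 0.18 -0.1  -1.39] 0.03982779825760972
```

View pics/s7z.png

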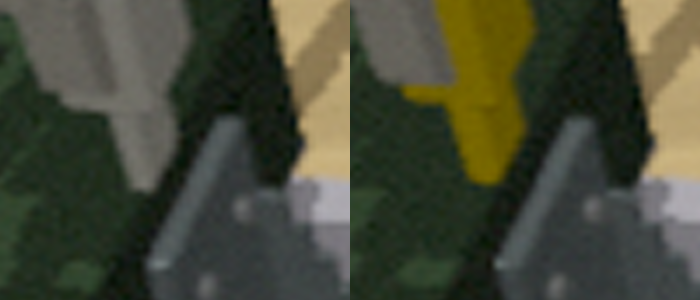

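Emit:
play_rows(
  plan=[
    {"slide": [0.003,0.01,-0.2],"roll": 0,"fingers": -1},
    {"slide": [0,0,-0.2],"roll": 0,"fingers": -1},
    {"slide": [0,0,-0.06],"roll": 0,"fingers": -1},
    {"slide": [0,0,0],"roll": 0,"fingers": -1},
  ],
)

```text
t: 22.32
tool_pos: [0.5498, -0.1924, 0.1887]
orientation: [1.407, 1.068, -1.408]
force: [-0.5, 0.9, -0.1]
opening: 0.0403
```

```bash
python3 f.py
```

```text
e,n,z [ 0.02 -0.25 -0.11] [0.38 0.46 0.16] [ 0.55   -0.1926  0.1891] n-pos -37.58 tau [-0.092 -0.111  0.012] t 22.625
```

Nose at about 0.133, no contact yet. Go down in small steps.

Emit:
play_rows(
  plan=[
    {"slide": [0,0,-0.06],"roll": 0,"fingers": -1},
    {"slide": [0,0,-0.05],"roll": 0,"fingers": -1},
    {"slide": [0,0,0],"roll": 0,"fingers": -1},
  ],
)

```text
t: 23.0
tool_pos: [0.5501, -0.1921, 0.1856]
orientation: [1.408, 1.068, -1.407]
force: [1.8, 2.2, 1.1]
opening: 0.0401
```

```bash
python3 f.py
```

```text
e,n,z [0.83 3.59 0.64] [0.65 0.6  0.39] [ 0.55   -0.1923  0.1856] n-pos -37.31 tau [ 0.766 -0.53   0.011] t 23.3
```

Emit:
play_rows(
  plan=[
    {"slide": [0.006,0.023,-0.05],"roll": 0,"fingers": -1},
    {"slide": [0,0,-0.06],"roll": 0,"fingers": -1},
    {"slide": [0,0,0],"roll": 0,"fingers": -1},
  ],
)

```text
t: 23.68
tool_pos: [0.5499, -0.1924, 0.1822]
orientation: [1.407, 1.067, -1.408]
force: [-0.4, -1.3, 0.7]
opening: 0.0399
```

```bash
python3 f.py
```

```text
e,n,z [ 1.5  -1.99  0.11] [0.5  0.97 0.67] [ 0.5499 -0.1923  0.1822] n-pos -37.34 tau [-0.869 -0.197  0.03 ] t 23.975
```

Emit:
play_rows(
  plan=[
    {"slide": [-0.003,-0.01,-0.1],"roll": 0,"fingers": -1},
    {"slide": [0,0,-0.1],"roll": 0,"fingers": -1},
    {"slide": [0,0,0],"roll": 0,"fingers": -1},
  ],
)

```text
t: 24.35
tool_pos: [0.5498, -0.1923, 0.1758]
orientation: [1.407, 1.068, -1.408]
force: [-0.9, -4.4, -0.9]
opening: 0.04
```

```bash
python3 f.py
```

```text
e,n,z [ 2.14 -4.22 -2.6 ] [0.67 0.25 0.42] [ 0.5497 -0.1922  0.1758] n-pos -37.32 tau [-1.255 -0.208  0.007] t 24.65
```

Emit:
play_rows(
  plan=[
    {"slide": [-0.006,-0.02,-0.05],"roll": 0,"fingers": -1},
    {"slide": [0,0,-0.12],"roll": 0,"fingers": -1},
    {"slide": [0,0,-0.12],"roll": 0,"fingers": -1},
    {"slide": [0,0,0],"roll": 0,"fingers": -1},
  ],
)

```text
t: 25.15
tool_pos: [0.5497, -0.1924, 0.167]
orientation: [1.407, 1.068, -1.407]
force: [1.3, -1.7, -2.0]
opening: 0.0399
```

```bash
python3 f.py
```

```text
e,n,z [ 1.27 -0.78 -2.46] [0.71 0.24 0.27] [ 0.5495 -0.1924  0.1671] n-pos -37.54 tau [-0.323 -0.15   0.08 ] t 25.45
```

Emit:
play_rows(
  plan=[
    {"slide": [0,0,-0.15],"roll": 0,"fingers": -1},
    {"slide": [0,0,-0.15],"roll": 0,"fingers": -1},
    {"slide": [0,0,-0.15],"roll": 0,"fingers": -1},
    {"slide": [0,0,0],"roll": 0,"fingers": -1},
  ],
)

```text
t: 25.95
tool_pos: [0.5495, -0.1924, 0.1533]
orientation: [1.407, 1.069, -1.408]
force: [1.7, -0.0, -2.8]
opening: 0.0403
```

```bash
python3 f.py
```

```text
e,n,z [ 0.59  1.16 -2.33] [0.43 0.63 0.35] [ 0.5494 -0.1924  0.1537] n-pos -37.59 tau [ 0.251 -0.098  0.157] t 26.25
```

Creep down until the shoulder touches.

Emit:
play_rows(
  plan=[
    {"slide": [0,0,-0.06],"roll": 0,"fingers": -1},
    {"slide": [0,0,-0.04],"roll": 0,"fingers": -1},
    {"slide": [0,0,0],"roll": 0,"fingers": -1},
  ],
)

```text
t: 26.62
tool_pos: [0.5502, -0.1926, 0.1514]
orientation: [1.408, 1.067, -1.406]
force: [0.6, 1.9, 0.6]
opening: 0.0395
```

```bash
python3 f.py
```

```text
e,n,z [0.9  2.84 1.35] [0.47 0.89 0.17] [ 0.55   -0.1926  0.1513] n-pos -37.61 tau [ 0.486 -0.443  0.021] t 26.925
```

Emit:
play_rows(
  plan=[
    {"slide": [0.003,0.01,-0.03],"roll": 0,"fingers": -1},
    {"slide": [0,0,-0.02],"roll": 0,"fingers": -1},
    {"slide": [0,0,0],"roll": 0,"fingers": -1},
  ],
)

```text
t: 27.3
tool_pos: [0.5498, -0.1925, 0.1498]
orientation: [1.407, 1.067, -1.408]
force: [-1.1, 1.9, 3.3]
opening: 0.0396
```

```bash
python3 f.py
```

```text
e,n,z [-1.76  1.07  4.56] [0.53 0.39 0.58] [ 0.5498 -0.1925  0.1498] n-pos -37.6 tau [0.413 0.202 0.04 ] t 27.6
```

Emit:
play_rows(
  plan=[
    {"slide": [0,0,-0.03],"roll": 0,"fingers": -1},
    {"slide": [0,0,0],"roll": 0,"fingers": -1},
  ],
)

```text
t: 27.85
tool_pos: [0.5498, -0.1926, 0.1498]
orientation: [1.407, 1.067, -1.407]
force: [-5.2, 3.3, 11.1]
opening: 0.0396
```

```bash
python3 f.py;python3 look.py 8
python3 - <<'E'
import cv2
a=cv2.imread("pics/scene8.png")[140:230,95:185];cv2.imwrite("pics/s8z.png",cv2.resize(a,None,fx=7,fy=6.5,interpolation=cv2.INTER_CUBIC))
E
```

```text
e,n,z [-5.08  1.43 11.19] [0.55 0.45 0.23] [ 0.5498 -0.1925  0.1498] n-pos -37.61 tau [0.657 0.764 0.145] t 28.15
[ 0.5498 -0.1926  0.1498] yaw -15.64 [-4.85  3.07 11.3 ] 0.03970238974096829
```

View pics/s8z.png

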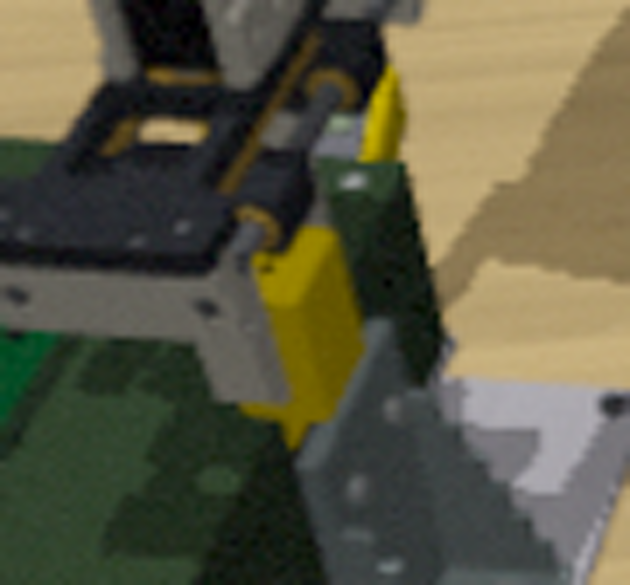

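Emit:
play_rows(
  plan=[
    {"slide": [0,0,0.03],"roll": 0,"fingers": -1},
    {"slide": [0,0,0],"roll": 0,"fingers": 0.0},
    {"slide": [0,0,0],"roll": 0,"fingers": 0.3},
    {"slide": [0,0,0],"roll": 0,"fingers": 0.4},
    {"slide": [0,0,0],"roll": 0,"fingers": 0.4},
    {"slide": [0,0,0.4],"roll": 0,"fingers": 0.4},
    {"slide": [0,0,0.8],"roll": 0,"fingers": 0.4},
    {"slide": [0,0,1],"roll": 0,"fingers": 0.4},
    {"slide": [0,0,1],"roll": 0,"fingers": 0.4},
    {"slide": [-0.3,1,0.3],"roll": 0,"fingers": 0.4},
    {"slide": [-0.3,1,0],"roll": 0,"fingers": 0.4},
    {"slide": [-0.3,1,0],"roll": 0,"fingers": 0.4},
    {"slide": [-0.6,1,0],"roll": 0,"fingers": 0.4},
    {"slide": [-0.6,1,0],"roll": 0,"fingers": 0.4},
    {"slide": [0,0,0],"roll": 0,"fingers": 0.4},
  ],
)

```text
t: 30.12
tool_pos: [0.4866, -0.041, 0.256]
orientation: [1.407, 1.068, -1.404]
force: [-0.1, -0.5, -0.5]
opening: 0.065
```

```bash
python3 look.py 9
python3 - <<'E'
import cv2
a=cv2.imread("pics/scene9.png")[120:230,95:205];cv2.imwrite("pics/s9z.png",cv2.resize(a,None,fx=5,fy=5,interpolation=cv2.INTER_CUBIC))
a=cv2.imread("pics/scene9.png");cv2.imwrite("pics/s9.png",a)
a=cv2.imread("pics/top9.png");cv2.imwrite("pics/t9.png",a)
E
```

```text
[ 0.4874 -0.0426  0.2556] yaw -15.59 [ 0.79  0.11 -0.42] 0.06522199201332823
```

View pics/s9z.png

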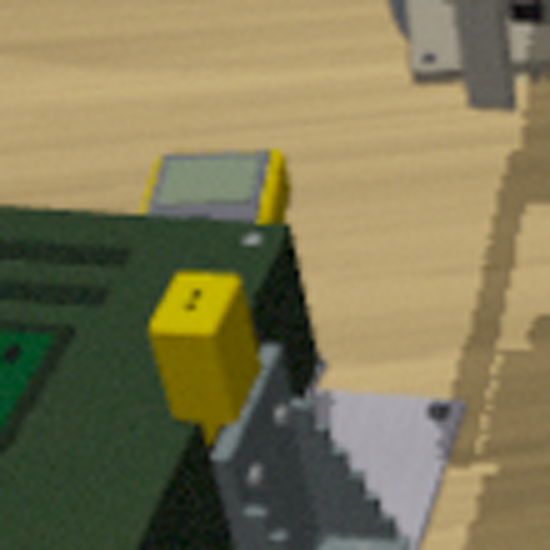

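View pics/s9.png

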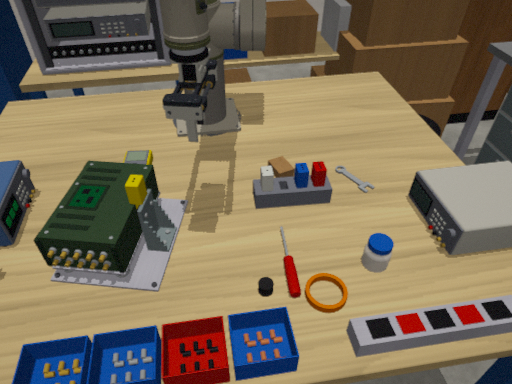

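View pics/t9.png

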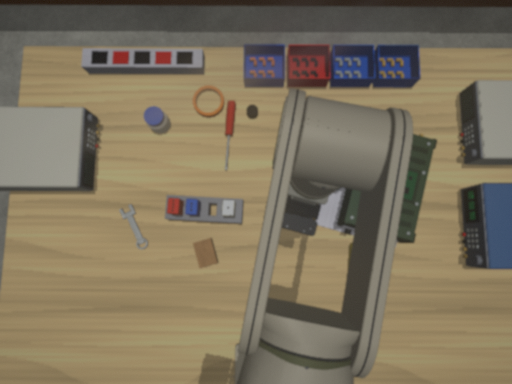

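Run:
```python
import cv2
a=cv2.imread("pics/scene9.png")[140:220,240:350];cv2.imwrite("pics/s9r.png",cv2.resize(a,None,fx=6,fy=6,interpolation=cv2.INTER_CUBIC))
```

```text
(no output)
```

View pics/s9r.png

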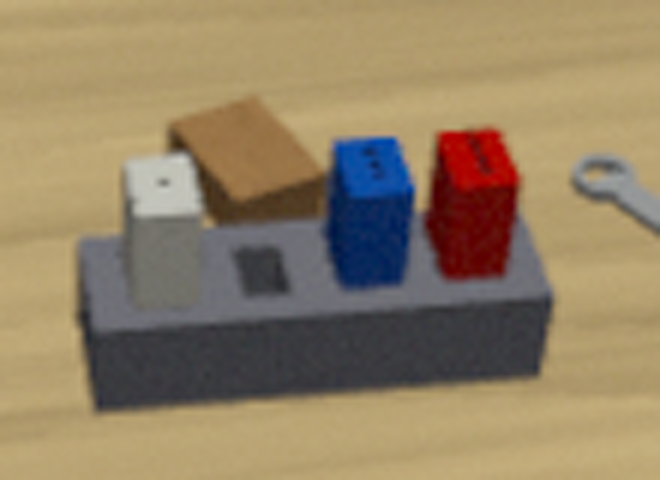

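The white leaf stands upright in its slot. The yellow one is seated in the gap, and the arm is clear of everything.

```bash
python3 -c "
from plant import robot
print(robot.close_job())"
```

```text
the job is handed in; nothing more can be done
None
```

The job is handed in: the 11 mm leaf is the first that binds, and it stands in the gap with its shoulder on the bracket, released. It took about 30 s of the 72 s allowed.

- **8 mm leaf (white):** It slid loose to about 28 mm below the mouth. Sideways it had roughly 0.75 mm of free play between buffer and unit, so the gap is about 8.7 mm. While checking this, the blade touched the buffer with about 5.5 N and the unit with about 2 N. It is back upright in its own slot.
- **11 mm leaf (yellow):** It wedged the unit aside, with a steady friction of about 2.5 N on the way down. On the last step the downward force rose to 11 N with no further movement, so the shoulder was on the bracket. I eased back 0.9 mm in command before opening the fingers.
- **14 and 17 mm leaves:** Not moved.

The last pictures show the yellow leaf standing in the gap at the same image position as before release. The white, blue and red leaves are upright in the rack, the bystanders look undisturbed, and the arm is clear.

The two cameras disagreed by about 5 mm along x, so I relied on contact forces for the final alignment. The 28 mm depth and the shoulder height come from arm readings plus a nominal grip offset. I did not check the seating from a second view, because the arm hid the gap from the top camera.

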